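# Find the socket for the tool-rest nut and snug it down

## Task

The lathe's tool-rest base has to be clamped to the bed: of the three sockets in the red tray, find by trying the one that fits the hex nut on the tool-rest base, seat it fully down over that nut, and with it turn the nut clockwise until it comes up tight, roughly an eighth of a turn. Stand every socket that is not the right one back on a post of the tray, leave the lathe's other nuts and everything else on the bench alone, and finish still gripping the right socket, seated on the tightened nut.

Things in the scene. Friction and masses are not known exactly. Their poses are not given: they have to be found in the camera images.
- socket19: bright steel socket for a 19 mm nut: round, 28 across, 50 high, about 130 g, standing mouth down. Origin: centre of the mouth's rim (underside), z up. Mouth: hexagon 20.2 across flats, 26 deep; the upper 24 are solid but for a square drive hole. Two of its flats face along its own x (repeats every 60 degrees). Starts turned like the tray, on a post; which post changes
- socket24: bright steel socket for a 24 mm nut: as socket19, but 35 across, mouth 25.2 across flats, about 200 g; also 50 high and 26 deep
- socket30: bright steel socket for a 30 mm nut: as socket19, but 42 across, mouth 31.2 across flats, about 270 g; also 50 high and 26 deep
- socket_tray: fixed red plastic tray, 78 x 210, long along its y; floor 8 above the bench, a low rim 14 high along both long sides. Origin under its middle. Three black posts, 10 across, rise 17 from the floor at y = -70, 0 and +70; a socket stands over each with its rim on the tray floor, free to be lifted straight up; any socket goes over any post
- post0 (a point): foot of the tray's post at y = -70, on the tray floor
- post1 (a point): foot of the tray's middle post, on the tray floor
- post2 (a point): foot of the tray's post at y = +70, on the tray floor
- bed: the lathe bed: two iron rails, 130 wide over all, 1060 long, top 120 above the bench. Origin under its middle; y along it towards the headstock (which carries a round wooden blank 172 across with its axis 275 above the bench, its face at y = 180), x across it away from the robot. The tailstock stands at the other end, beyond y = -220. All fixed
- banjo: the tool-rest base: fixed iron casting 250 x 70, 22 thick, square across the bed, with a slot along its x. Origin on the bed's top under its clamp stud, axes as the bed's; the stud with washer and hex nut stands up through the slot there. The tool rest (bar 130 long, y = -45 to +85, top 120 above the bed) stands at x = -135, on the robot's side
- rest_nut_seat (a point): centre of the top of the washer (46 across) under the tool-rest nut, 145 above the bench, axes as the banjo's. The nut, 19, 24 or 30 across flats (11.5, 14.5, 16.5 high; the stud ends 7 above it), stands on it; its size changes and is not told. Two of its flats face along the banjo's x at the start. With the right socket fully down, the socket's origin lies here
- nut19 (a joint): angle of the lathe's 19 mm nut (the three nuts sit in changing order on tool-rest base, headstock foot and tailstock foot): 0 at the start, grows clockwise from above, tight (stop) at 0.80; turns with about 0.15 N m, stays where left. Play across flats in its socket 1.2 mm; a smaller socket stops on top of a nut, a larger one goes down but spins without turning it
- nut24 (a joint): the same for the 24 mm nut
- nut30 (a joint): the same for the 30 mm nut
- ratchet: ratchet handle, 230 long, black and red grip, bright head 25 high; lies flat; origin under its middle; bystander, loose
- extension_bar: steel drive extension bar, 110 long, 20 thick, lying; origin under its middle; bystander, loose
- gouge: turning gouge with a brown wooden handle (260 long) and a round steel blade (160), lying, 32 thick; origin under the ferrule, x towards the blade; bystander, loose
- skew_chisel: skew chisel with a red handle (220) and a flat blade (140), lying, 32 thick; origin under the ferrule, x towards the blade; bystander, loose
- wax_tin: yellow round tin of wax, 72 across, 35 high; origin under its middle; bystander, loose
- turned_bowl: small finished dark wooden bowl, 110 across, 45 high; origin under its middle; bystander, loose

How it is judged:
On the way:
1. a socket sits fully down over the tool-rest nut, the nut not yet turned (((horizontal distance between socket19 and rest_nut_seat below 0.005 m and z of socket19 in the frame of rest_nut_seat between -0.004 and 0.004 m and angle between socket19's own z axis and vertical below 0.1 rad) or (horizontal distance between socket24 and rest_nut_seat below 0.005 m and z of socket24 in the frame of rest_nut_seat between -0.004 and 0.004 m and angle between socket24's own z axis and vertical below 0.1 rad) or (horizontal distance between socket30 and rest_nut_seat below 0.005 m and z of socket30 in the frame of rest_nut_seat between -0.004 and 0.004 m and angle between socket30's own z axis and vertical below 0.1 rad)) and value of joint each of nut19, nut24, nut30 below 0.15 rad), for 0.1 s.
At the end, for the whole second after the job is handed in: The matching socket is down on the tool-rest nut (rim within 4 mm of the washer, 5 mm of the axis, 0.1 rad of upright), gripped over 4 N, at rest; that nut is past 0.6 of its 0.80 rad, the others under 0.1; the other sockets stand upright on the tray floor, released (((horizontal distance between socket19 and rest_nut_seat below 0.005 m and z of socket19 in the frame of rest_nut_seat between -0.004 and 0.004 m and angle between socket19's own z axis and vertical below 0.1 rad and contact force between the fingers and socket19 above 4 N and linear speed of socket19 below 0.03 m/s and value of joint nut19 above 0.6 rad and value of joint each of nut24, nut30 below 0.1 rad and (x of socket24 in the frame of socket_tray between -0.03 and 0.03 m and y of socket24 in the frame of socket_tray between -0.1 and 0.1 m and z of socket24 in the frame of socket_tray between 0.003 and 0.013 m and angle between socket24's own z axis and vertical below 0.15 rad and linear speed of socket24 below 0.03 m/s and contact force between the fingers and socket24 below 0.5 N) and (x of socket30 in the frame of socket_tray between -0.03 and 0.03 m and y of socket30 in the frame of socket_tray between -0.1 and 0.1 m and z of socket30 in the frame of socket_tray between 0.003 and 0.013 m and angle between socket30's own z axis and vertical below 0.15 rad and linear speed of socket30 below 0.03 m/s and contact force between the fingers and socket30 below 0.5 N)) or (horizontal distance between socket24 and rest_nut_seat below 0.005 m and z of socket24 in the frame of rest_nut_seat between -0.004 and 0.004 m and angle between socket24's own z axis and vertical below 0.1 rad and contact force between the fingers and socket24 above 4 N and linear speed of socket24 below 0.03 m/s and value of joint nut24 above 0.6 rad and value of joint each of nut19, nut30 below 0.1 rad and (x of socket19 in the frame of socket_tray between -0.03 and 0.03 m and y of socket19 in the frame of socket_tray between -0.1 and 0.1 m and z of socket19 in the frame of socket_tray between 0.003 and 0.013 m and angle between socket19's own z axis and vertical below 0.15 rad and linear speed of socket19 below 0.03 m/s and contact force between the fingers and socket19 below 0.5 N) and (x of socket30 in the frame of socket_tray between -0.03 and 0.03 m and y of socket30 in the frame of socket_tray between -0.1 and 0.1 m and z of socket30 in the frame of socket_tray between 0.003 and 0.013 m and angle between socket30's own z axis and vertical below 0.15 rad and linear speed of socket30 below 0.03 m/s and contact force between the fingers and socket30 below 0.5 N)) or (horizontal distance between socket30 and rest_nut_seat below 0.005 m and z of socket30 in the frame of rest_nut_seat between -0.004 and 0.004 m and angle between socket30's own z axis and vertical below 0.1 rad and contact force between the fingers and socket30 above 4 N and linear speed of socket30 below 0.03 m/s and value of joint nut30 above 0.6 rad and value of joint each of nut19, nut24 below 0.1 rad and (x of socket19 in the frame of socket_tray between -0.03 and 0.03 m and y of socket19 in the frame of socket_tray between -0.1 and 0.1 m and z of socket19 in the frame of socket_tray between 0.003 and 0.013 m and angle between socket19's own z axis and vertical below 0.15 rad and linear speed of socket19 below 0.03 m/s and contact force between the fingers and socket19 below 0.5 N) and (x of socket24 in the frame of socket_tray between -0.03 and 0.03 m and y of socket24 in the frame of socket_tray between -0.1 and 0.1 m and z of socket24 in the frame of socket_tray between 0.003 and 0.013 m and angle between socket24's own z axis and vertical below 0.15 rad and linear speed of socket24 below 0.03 m/s and contact force between the fingers and socket24 below 0.5 N)))); the arm keeps its last pose, push and grip.
It fails at once if something else on the bench is disturbed (a bystander moved over 30 mm) (distance of any of ratchet, extension_bar, gouge, skew_chisel, wax_tin, turned_bowl from where it was at the start of the episode above 0.03 m).
It also fails if it takes over 72 s, if anything falls off the work surface, if the arm or the gripper's body presses on something with over 40 N, if the wrist force passes 120 N, or if a joint passes its speed limit or range.

## Robot

A 6-joint arm with a two-finger parallel gripper is mounted at the origin on the work surface. World frame = base frame: x ahead of the robot, y to its left, z up, the work surface at z = 0. Lengths are in m, angles in rad, forces in N, time in s.
With the tool pointing down it reaches from about 0.35 to 0.975 m from the base axis. Payload 17.4 kg.
Tool frame: the origin (TCP) lies midway between the tips of the shut fingers; the grasp point (between the pads) lies 19 mm behind it (manip.grasp_offset is the distance from the TCP to the grasp point, in m); z points along the fingers, y is the line along which they close (so a half turn about z gives the same grasp; the last joint's range is limited). The gripper opens to 85 mm and grips with 20 to 120 N. Pads are 22 mm wide; open, the fingers measure 114 mm over their backs; the gripper's body (76 mm by 85 mm) begins 54 mm behind the grasp point. The pads swing forward as they close: fully open they stand 13 mm farther back than shut.
Start: joints at [1.193, 0.116, 1.442, -0, 1.584, -0.038], TCP at [0.225, 0.636, 0.231] pointing down, gripper open.
Joint ranges: [-2.83, 2.83], [-0.83, 2.19], [0.07, 2.5], [-1.14, 4.28], [0.01, 3], [-2.97, 2.97]. Speed limits (rad/s): [1.89, 1.89, 2.22, 3.14, 3.14, 3.14].

## Interface

Orientations are given as a 3x3 rotation matrix whose columns are the frame's x, y, z axes.
In Python, from bench import manip, vision, job gives the robot as it stands.
- The arm moves only by the tool step_arm, never from a script. Its argument "rows" is one flat list of numbers, 7 for each row, row after row: the turn, a rotation vector about the tool's x, y, z in rad, then the shift along the tool's x, y, z in mm, then the closure, from -1 (fully open) to 1 (shut). A call has 1 to 12 rows; each row is the pose to reach, as a shift and turn from the pose commanded when the call began, along the tool's axes at that moment; what a row does not reach only later rows make up. A row lasts 1/8 s, in which the tool goes at most 62.5 mm and 10.7 degrees, less where a joint would pass 70% of its speed; a pose out of reach is approached as far as the arm can. A call with a gripper value outside its range is refused whole. The fingers move at their own pace and stop on an object; the grip force is fixed at half the most. Time passes only in rows, so rows that repeat a pose let the fingers close. It gives the time, the measured TCP pose, the force, the opening and the grip force at its end, in the units of the state.
- manip.read_state(): the state, without advancing time (a new reading comes with each control period).
- vision.capture(name): name is "scene" or "top"; returns a dict with "frame" (420x560x3 uint8, red, green, blue), "fov_y" (degrees; the focal length in pixels is half the picture's height over the tangent of half this angle, whatever the lens; pixels are square), "cx", "cy" (the principal point, pixels), "k1" (the pictures are not rectified: a ray, as slopes to the right and down, at radius r is drawn at 1 + k1 r^2 times it, then the intrinsics apply), "R" (3x3) and "t" (3): a world point X has camera coordinates R X + t. Camera axes: x right, y down, z forward; pixel columns grow to the right and rows downward; lengths in m; the calibration is good to about 2 mm. A picture is of the moment at which its call begins. There is no depth.
- job.close_job(): hands the job in; it is judged then, once.
The state is a dict: "t": time; "q": joint angles; "joint_velocities": joint speeds; "joint_torque": joint torques, N m; "position": TCP position; "ee_rot": TCP orientation; "wrist_force": force on the tool from outside, world axes, zero at the start; "ft_torque": the same for the moment, N m; "gripper_width": finger opening in m; "grasp_force": force on a finger pad.
Only numpy, scipy, OpenCV 4.12 (cv2) and the standard library are available. Lean on these libraries where they do the work, as an engineer would, in place of code of your own. Each camera call takes 0.05 s, during which the arm holds its last target. There are 200 camera calls.

## Working session

There is one attempt and no reset: what is moved stays moved. The work goes in short steps, Python scripts to look and compute and a tool call to move; the robot and the scene stay as the last step left them, time stands still between calls to the robot, and variables do not carry over. Pictures are saved under pics/ and viewed, at most 10 in all, crops included, and the job is handed in when it is done.

Besides the shell and the picture viewer there is one more tool, called after "Request:" by a JSON object that holds its "api" and its "payload". step_arm: Moves the arm, as the interface text tells. Its arguments: {"type":"object","properties":{"rows":{"type":"array"}},"required":["rows"]}

```bash
mkdir -p pics; cat > h.py <<'E'
import numpy as np, cv2
from bench import manip, vision, job
def cap(n,fn=None):
    c=vision.capture(n)
    if fn: cv2.imwrite('pics/'+fn,cv2.cvtColor(c['frame'],cv2.COLOR_RGB2BGR))
    return c
def f(c): return c['frame'].shape[0]/2/np.tan(np.radians(c['fov_y'])/2)
def ray(c,u,v):
    F=f(c); d=np.array([(u-c['cx'])/F,(v-c['cy'])/F]); s=d.copy()
    for _ in range(20): s=d/(1+c['k1']*(s@s))
    R=np.array(c['R']); return -R.T@np.array(c['t']), R.T@np.array([s[0],s[1],1])
def onz(c,u,v,z):
    o,d=ray(c,u,v); return o+d*(z-o[2])/d[2]
def proj(c,X):
    p=np.array(c['R'])@np.array(X)+np.array(c['t']); s=p[:2]/p[2]; s=s*(1+c['k1']*(s@s))
    return s*f(c)+[c['cx'],c['cy']]
E
python3 - <<'E'
from h import *
import numpy as np
np.set_printoptions(precision=4,suppress=True)
for n in('scene','top'):
    c=cap(n,n+'0.png'); print(n,ray(c,280,210),f(c),c['k1'])
print({k:v for k,v in manip.read_state().items()})
E
```

```text
scene (array([ 0.9881, -0.3575,  1.1012]), array([-0.407 ,  0.3311, -0.8514])) 476.08548841727963 0.015195581249559791
top (array([0.4495, 0.0392, 1.0212]), array([ 0.0815, -0.0169, -0.9967])) 397.44285403759187 -0.0033045571331639973
{'t': 0.1, 'q': array([ 1.1932,  0.1164,  1.4422, -0.    ,  1.584 , -0.0378]), 'joint_velocities': array([ 0.    ,  0.0003, -0.0025, -0.0005,  0.001 , -0.0004]), 'joint_torque': array([  0.0001, -73.3673, -63.378 ,  -0.0001,   0.0054,  -0.    ]), 'position': array([0.2249, 0.6362, 0.2306]), 'ee_rot': array([[-0.9428,  0.3333, -0.0004],
       [ 0.3333,  0.9428, -0.001 ],
       [ 0.    , -0.0011, -1.    ]]), 'wrist_force': array([ 0.3525,  1.4064, -0.4519]), 'ft_torque': array([-0.0084,  0.0122,  0.0352]), 'grasp_force': 0.0, 'gripper_width': 0.085535022025983}
```

View pics/top0.png

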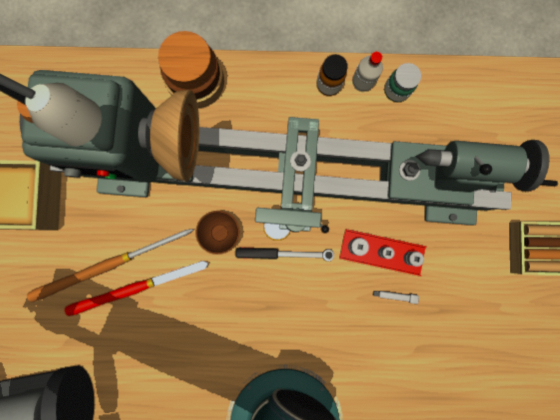

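View pics/scene0.png

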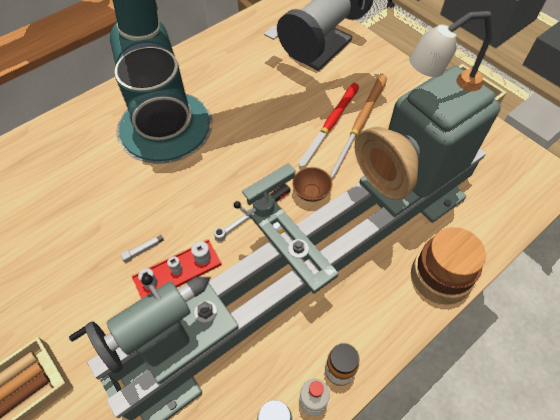

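```bash
python3 - <<'E'
from h import *
np.set_printoptions(precision=4,suppress=True)
c=cap('top');im=c['frame']
a=cv2.resize(im[100:240,230:350],None,fx=4,fy=4,interpolation=cv2.INTER_CUBIC)
b=cv2.resize(im[225:280,335:430],None,fx=4,fy=4,interpolation=cv2.INTER_CUBIC)
s=cap('scene')['frame']
d=cv2.resize(s[230:300,130:230],None,fx=3,fy=3,interpolation=cv2.INTER_CUBIC)
o=np.zeros((600,800,3),np.uint8)
o[:a.shape[0],:480]=a[:600]; b=b[:, :]; o[:220,480:800]=b[:,30:350]; o[230:440,490:790]=d
cv2.imwrite('pics/c1.png',o[:,:,::-1])
hsv=cv2.cvtColor(im,cv2.COLOR_RGB2HSV)
red=((hsv[...,0]<6)|(hsv[...,0]>174))&(hsv[...,1]>170)&(hsv[...,2]>90)
red[:,:335]=0;red[:220]=0
m=cv2.morphologyEx(red.astype(np.uint8),cv2.MORPH_CLOSE,np.ones((21,21)))
r=cv2.minAreaRect(cv2.findNonZero(m)); bx=cv2.boxPoints(r); print(r)
P=np.array([onz(c,*p,0.012) for p in bx]); print(P,P.mean(0))
e=[(P[i]-P[(i+1)%4]) for i in range(4)]; print([np.linalg.norm(x) for x in e],[np.degrees(np.arctan2(x[1],x[0])) for x in e])
# grey blobs in tray
g=((hsv[...,1]<60)&(hsv[...,2]>70)).astype(np.uint8); 
k=np.zeros_like(g);cv2.fillPoly(k,[bx.astype(int)],1);g&=k
n,l,st,ce=cv2.connectedComponentsWithStats(g)
for i in range(1,n):
    if st[i,4]>20: print(st[i],ce[i],onz(c,*ce[i],.058))
E
```

```text
((382.2857360839844, 251.898681640625), (81.8384017944336, 29.594697952270508), 12.308015823364258)
[[ 0.4142 -0.1299  0.012 ]
 [ 0.4877 -0.1452  0.012 ]
 [ 0.4475 -0.3488  0.012 ]
 [ 0.3744 -0.3324  0.012 ]] [ 0.4309 -0.2391  0.012 ]
[np.float64(0.07505404260941684), np.float64(0.20746382359135604), np.float64(0.07496210965301113), np.float64(0.20642421764976082)] [np.float64(168.17400341216015), np.float64(78.83786263757865), np.float64(-12.621578455278017), np.float64(-101.13126887166136)]
[349 239  19  16 235] [358.7021 246.4936] [ 0.4436 -0.1692  0.058 ]
[381 248  13  10 101] [387.1089 252.6535] [ 0.4301 -0.2381  0.058 ]
[409 252  14  14 151] [415.4901 258.6093] [ 0.4171 -0.3069  0.058 ]
```

View pics/c1.png

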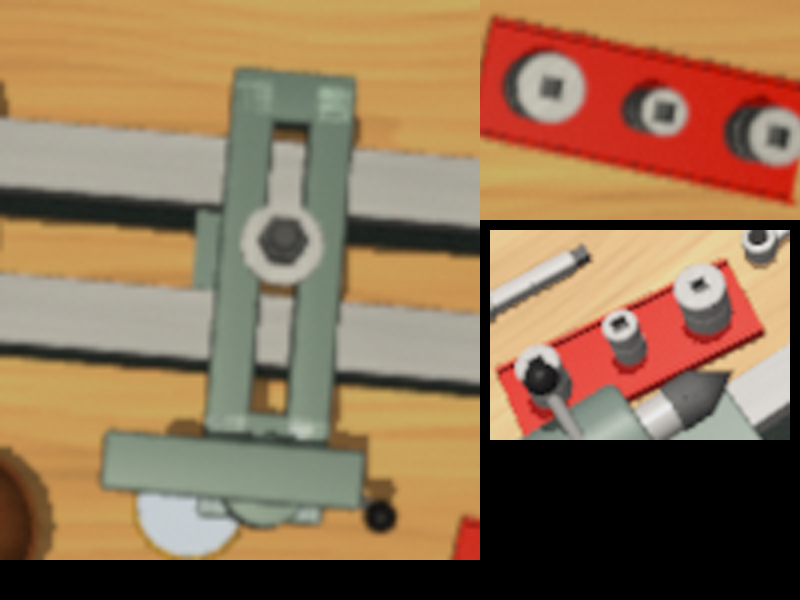

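```bash
python3 - <<'E'
from h import *
np.set_printoptions(precision=4,suppress=True)
c=cap('top');im=c['frame'];hsv=cv2.cvtColor(im,cv2.COLOR_RGB2HSV)
# far rail light grey: top and bottom edges
g=((hsv[...,1]<40)&(hsv[...,2]>120)).astype(np.uint8)
for lo,hi in((115,175),(155,205)):
  T=[];
  for u in list(range(215,280))+list(range(325,380)):
    v=np.where(g[lo:hi,u])[0]
    if len(v)>8: T.append((u,v.min()+lo,v.max()+lo))
  T=np.array(T,float)
  for k in(1,2):
    p=np.polyfit(T[:,0],T[:,k],1); r=np.abs(np.polyval(p,T[:,0])-T[:,k]); T2=T[r<1.5]; p=np.polyfit(T2[:,0],T2[:,k],1)
    A,B=onz(c,215,np.polyval(p,215),.12),onz(c,380,np.polyval(p,380),.12); d=A-B
    print(lo,k,len(T),len(T2),A,B,'yaw',np.degrees(np.arctan2(d[1],d[0]))-90)
# banjo side edges
a=im[140:180,285:318];ha=hsv[140:180,285:318]
dark=(a.max(2)<95).astype(np.uint8); wash=((ha[...,1]<40)&(ha[...,2]>140)).astype(np.uint8)
for nm,m,z in(('nut',dark,.16),('wash',wash,.145)):
    n,l,st,ce=cv2.connectedComponentsWithStats(m)
    for i in range(1,n):
        if st[i,4]>15: print(nm,st[i],ce[i]+[285,140],onz(c,*(ce[i]+[285,140]),z))
s=.16; o,_=ray(c,0,0); print('px/mm at nut',f(c)/(o[2]-.16)/1000)
s=cap('scene');cv2.imwrite('pics/c2.png',np.hstack([cv2.resize(im[135:185,275:325],(400,400),interpolation=cv2.INTER_CUBIC),cv2.resize(s['frame'][222:272,275:325],(400,400),interpolation=cv2.INTER_CUBIC)])[:,:,::-1])
E
```

```text
115 1 116 116 [0.7079 0.1774 0.12  ] [ 0.6826 -0.2037  0.12  ] yaw -3.800970317495441
115 2 116 32 [0.5929 0.1739 0.12  ] [ 0.6606 -0.2037  0.12  ] yaw 10.152058071808938
155 1 120 15 [0.6159 0.1746 0.12  ] [ 0.5994 -0.2038  0.12  ] yaw -2.500854409702143
155 2 120 120 [0.5816 0.1735 0.12  ] [ 0.557  -0.2039  0.12  ] yaw -3.7254527684328735
nut [31 13  2  9 17] [316.4706 157.2353] [ 0.6377 -0.0532  0.16  ]
nut [10 15 12 11 94] [300.4043 159.8404] [ 0.6312 -0.0181  0.16  ]
wash [  5   0  22  31 314] [300.3121 156.2771] [ 0.6424 -0.0187  0.145 ]
wash [ 0 31  3  9 18] [286.0556 176.1111] [0.597  0.0123 0.145 ]
wash [10 34  8  6 44] [298.3182 176.7273] [ 0.5962 -0.015   0.145 ]
px/mm at nut 0.4615008249315008
```

View pics/c2.png

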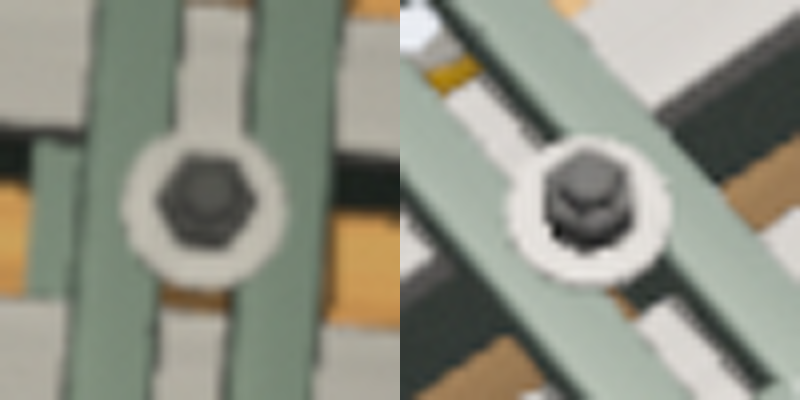

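```bash
python3 - <<'E'
from h import *
np.set_printoptions(precision=4,suppress=True)
T=cap('top');S=cap('scene')
print(onz(T,300.3,160.6,.145),onz(S,298.3,247.8,.145))
# socket24 tops: top view blob & scene (top face centre)
print(onz(T,415.49,258.61,.058), 'tray fit')
hs=cv2.cvtColor(S['frame'],cv2.COLOR_RGB2HSV)
for X in([.4436,-.1692,.058],[.4301,-.2381,.058],[.4171,-.3069,.058]): print(proj(S,X))
# cv circles from top: min enclosing of the bright top faces
im=T['frame'];h=cv2.cvtColor(im,cv2.COLOR_RGB2HSV);g=((h[...,1]<60)&(h[...,2]>150)).astype(np.uint8)
for u,v in((359,246),(387,253),(415,259)):
    m=np.zeros_like(g);m[v-12:v+13,u-13:u+14]=g[v-12:v+13,u-13:u+14]
    p=cv2.findNonZero(m);(x,y),r=cv2.minEnclosingCircle(p);print((x,y),r,onz(T,x,y,.058))
print(manip.read_state()['position'])
E
```

```text
[ 0.6326 -0.0188  0.145 ] [ 0.6339 -0.0188  0.145 ]
[ 0.4171 -0.3069  0.058 ] tray fit
[200.3436 247.0336]
[173.6771 259.8275]
[146.2688 273.1703]
(359.57452392578125, 246.70497131347656) 8.123810768127441 [ 0.4431 -0.1714  0.058 ]
(387.9166564941406, 252.77777099609375) 5.228314399719238 [ 0.4298 -0.2401  0.058 ]
(416.3971862792969, 258.7149658203125) 6.726775169372559 [ 0.4169 -0.3091  0.058 ]
[0.225  0.6364 0.2312]
```

```bash
cat >> h.py <<'E'
def plan(*tg):
    """targets (x,y,z,yangle_deg): print shift (mm, tool axes) and turn about tool z from the current pose"""
    s=manip.read_state(); R=np.array(s['ee_rot']); p=np.array(s['position'])
    a0=np.degrees(np.arctan2(R[1,1],R[0,1])); print('y ang',round(a0,2),'pos',p.round(4),'q6',s['q'][5].round(3),'w',s['gripper_width'])
    for x,y,z,a in tg:
        d=R.T@(np.array([x,y,z])-p)*1000
        print('turn',round(-np.radians((a-a0+180)%360-180),3),'shift',d.round(1),'dist',np.linalg.norm(d).round())
E
python3 - <<'E'
from h import *
plan((.42,.35,.32,45),(.45,.05,.32,10),(.417,-.308,.2,-11))
E
```

```text
y ang 70.53 pos [0.225  0.6364 0.2312] q6 -0.038 w 0.08564551888566276
turn 0.446 shift [-279.3 -205.   -88.8] dist 358.0
turn 1.056 shift [-407.6 -477.8  -88.7] dist 634.0
turn 1.423 shift [-495.8 -826.3   31.3] dist 964.0
```

Request:
{"api": "step_arm", "payload": {"rows": [0,0,0.446,-279,-205,-89,-1,0,0,0.446,-279,-205,-89,-1,0,0,0.446,-279,-205,-89,-1,0,0,0.446,-279,-205,-89,-1,0,0,0.446,-279,-205,-89,-1,0,0,0.446,-279,-205,-89,-1,0,0,1.056,-408,-478,-89,-1,0,0,1.056,-408,-478,-89,-1,0,0,1.056,-408,-478,-89,-1,0,0,1.056,-408,-478,-89,-1,0,0,1.056,-408,-478,-89,-1,0,0,1.056,-408,-478,-89,-1]}}

```text
t: 1.9
position: [0.4504, 0.0469, 0.3205]
ee_rot: [[-0.17, 0.986, 0.001], [0.986, 0.17, -0.0], [-0.0, 0.0, -1.0]]
wrist_force: [0.2, 0.3, 0.6]
gripper_width: 0.0852
grasp_force: 0.0
```

```bash
python3 - <<'E'
from h import *
plan((.417,-.308,.14,-11),(.417,-.308,.024,-11))
E
```

```text
y ang 9.76 pos [0.4504 0.0469 0.3205] q6 -0.123 w 0.08516149218545864
turn 0.362 shift [-344.1  -93.2  180.6] dist 400.0
turn 0.362 shift [-344.   -93.2  296.6] dist 464.0
```

Request:
{"api": "step_arm", "payload": {"rows": [0,0,0.362,-344,-93,180,-1,0,0,0.362,-344,-93,180,-1,0,0,0.362,-344,-93,180,-1,0,0,0.362,-344,-93,180,-1,0,0,0.362,-344,-93,180,-1,0,0,0.362,-344,-93,180,-1,0,0,0.362,-344,-93,180,-1,0,0,0.362,-344,-93,180,-1,0,0,0.362,-344,-93,180,-1]}}

```text
t: 3.02
position: [0.4194, -0.3042, 0.1412]
ee_rot: [[0.185, 0.983, 0.001], [0.983, -0.185, -0.0], [-0.0, 0.001, -1.0]]
wrist_force: [0.3, -0.1, 0.2]
gripper_width: 0.0853
grasp_force: 0.0
```

```bash
python3 - <<'E'
from h import *
plan((.417,-.308,.024,-11))
T=cap('top');S=cap('scene')
a=cv2.resize(T['frame'][210:300,330:450],(480,360)); b=cv2.resize(S['frame'][200:320,90:230],(420,360))
cv2.imwrite('pics/c3.png',np.hstack([a[:,100:],b])[:,:,::-1])
E
```

```text
y ang -10.66 pos [ 0.4194 -0.3042  0.1412] q6 -0.491 w 0.08533656078801734
turn 0.006 shift [ -4.2  -1.7 117.2] dist 117.0
```

View pics/c3.png

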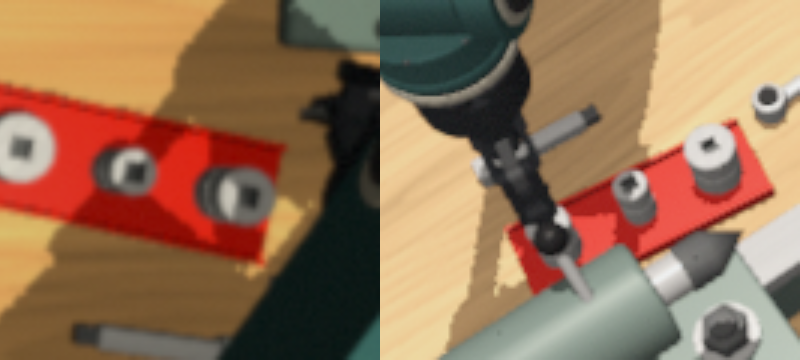

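Request:
{"api": "step_arm", "payload": {"rows": [0,0,-0.187,-4,-2,66,-0.2,0,0,-0.374,-4,-2,66,-0.2,0,0,-0.561,-4,-2,66,-0.2,0,0,-0.748,-4,-2,66,-0.2,0,0,-0.935,-4,-2,66,-0.2,0,0,-1.122,-4,-2,66,-0.2,0,0,-1.309,-4,-2,66,-0.2,0,0,-1.496,-4,-2,66,-0.2,0,0,-1.565,-4,-2,66,-0.2,0,0,-1.565,-4,-2,66,-0.2,0,0,-1.565,-4,-2,66,-0.2]}}

```text
t: 4.5
position: [0.4163, -0.3084, 0.0747]
ee_rot: [[-0.981, 0.193, 0.001], [0.193, 0.981, -0.0], [-0.001, -0.0, -1.0]]
wrist_force: [-0.9, 0.5, 0.8]
gripper_width: 0.0516
grasp_force: 0.0
```

```bash
python3 - <<'E'
from h import *
plan((.417,-.3085,.024,79))
E
```

```text
y ang 78.89 pos [ 0.4163 -0.3084  0.0747] q6 -2.064 w 0.05158573014033011
turn -0.002 shift [-0.7  0.  50.7] dist 51.0
```

Request:
{"api": "step_arm", "payload": {"rows": [0,0,0,-1,0,25,-0.2,0,0,0,-1,0,51,-0.2,0,0,0,-1,0,51,-0.2,0,0,0,-1,0,51,0.1,0,0,0,-1,0,51,0.3,0,0,0,-1,0,51,0.4,0,0,0,-1,0,51,0.4]}}

```text
t: 5.38
position: [0.4175, -0.3093, 0.0248]
ee_rot: [[-0.981, 0.192, 0.002], [0.192, 0.981, -0.001], [-0.002, -0.001, -1.0]]
wrist_force: [-1.2, 0.5, 7.0]
gripper_width: 0.0337
grasp_force: 59.8
```

Request:
{"api": "step_arm", "payload": {"rows": [0,0,0,0,0,0,-0.2,0,0,0,0,0,0,-0.2,0,0,0.187,0,0,0,-0.2,0,0,0.374,0,0,0,-0.2,0,0,0.561,0,0,0,-0.2,0,0,0.748,0,0,0,-0.2,0,0,0.935,0,0,0,-0.2,0,0,1.122,0,0,0,-0.2,0,0,1.309,0,0,0,-0.2,0,0,1.496,0,0,0,-0.2,0,0,1.571,0,0,0,-0.2,0,0,1.571,0,0,0,-0.2]}}

```text
t: 6.88
position: [0.4169, -0.3089, 0.0233]
ee_rot: [[0.191, 0.982, -0.0], [0.982, -0.191, 0.0], [0.0, -0.0, -1.0]]
wrist_force: [-0.2, 0.1, 0.1]
gripper_width: 0.0513
grasp_force: 0.0
```

Request:
{"api": "step_arm", "payload": {"rows": [0,0,0,0,0,0,0.1,0,0,0,0,0,0,0.4,0,0,0,0,0,0,0.4,0,0,0,0,0,0,0.4,0,0,0,0,0,0,0.4]}}

```text
t: 7.5
position: [0.417, -0.309, 0.0235]
ee_rot: [[0.192, 0.981, 0.0], [0.981, -0.192, -0.0], [-0.0, 0.0, -1.0]]
wrist_force: [-1.2, 0.6, 4.4]
gripper_width: 0.0337
grasp_force: 59.5
```

```bash
python3 - <<'E'
from h import *
plan((.633,-.019,.23,-4))
E
```

```text
y ang -11.04 pos [ 0.417  -0.309   0.0235] q6 -0.494 w 0.03372260186422427
turn -0.123 shift [ 326.   156.5 -206.5] dist 416.0
```

Request:
{"api": "step_arm", "payload": {"rows": [0,0,0,0,0,-40,0.4,0,0,0,0,0,-100,0.4,0,0,0,0,0,-160,0.4,0,0,0,0,0,-220,0.4,0,0,-0.05,40,20,-260,0.4,0,0,-0.123,95,45,-260,0.4,0,0,-0.123,150,71,-260,0.4,0,0,-0.123,205,98,-260,0.4,0,0,-0.123,260,124,-245,0.4,0,0,-0.123,310,148,-215,0.4,0,0,-0.123,326,156,-206,0.4,0,0,-0.123,326,156,-206,0.4]}}

```text
t: 9.0
position: [0.6326, -0.0182, 0.228]
ee_rot: [[0.068, 0.998, -0.002], [0.998, -0.068, 0.0], [-0.0, -0.002, -1.0]]
wrist_force: [0.6, 0.6, -1.3]
gripper_width: 0.0335
grasp_force: 60.2
```

```bash
python3 - <<'E'
from h import *
plan((.633,-.019,.2,-3.8))
T=cap('top');S=cap('scene')
a=cv2.resize(T['frame'][110:210,250:350],(400,400),interpolation=cv2.INTER_CUBIC); b=cv2.resize(S['frame'][185:285,240:340],(400,400),interpolation=cv2.INTER_CUBIC)
cv2.imwrite('pics/c4.png',np.hstack([a,b])[:,:,::-1])
E
```

```text
y ang -3.92 pos [ 0.6326 -0.0182  0.228 ] q6 -0.001 w 0.033521885126702525
turn -0.002 shift [-0.7  0.5 28. ] dist 28.0
```

View pics/c4.png

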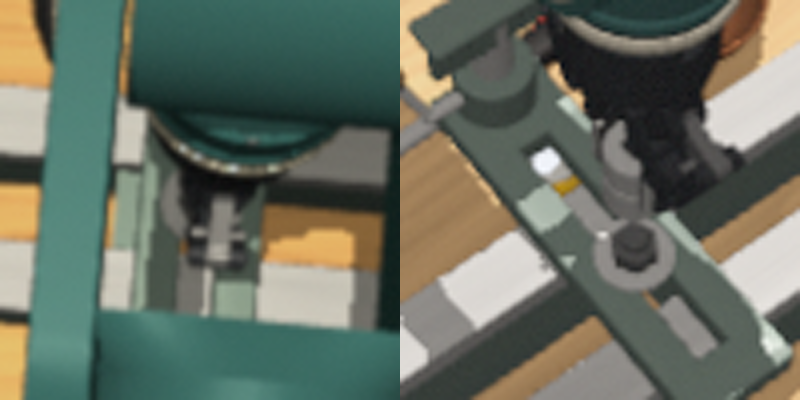

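Request:
{"api": "step_arm", "payload": {"rows": [0,0,0,-0.7,0.4,20,0.4,0,0,0,-0.7,0.4,40,0.4,0,0,0,-0.7,0.4,50,0.4,0,0,0,-0.7,0.4,54,0.4,0,0,0,-0.7,0.4,57,0.4,0,0,0,-0.7,0.4,57,0.4,0,0,0,-0.7,0.4,57,0.4]}}

```text
t: 9.98
position: [0.6331, -0.0196, 0.1727]
ee_rot: [[0.07, 0.998, 0.001], [0.998, -0.07, -0.0], [-0.0, 0.001, -1.0]]
wrist_force: [-0.4, -0.1, -1.7]
gripper_width: 0.0336
grasp_force: 60.2
```

Request:
{"api": "step_arm", "payload": {"rows": [0,0,0,0,0,3,0.4,0,0,0,0,0,5,0.4,0,0,0,0,0,5,0.4]}}

```text
t: 10.35
position: [0.6331, -0.0193, 0.1672]
ee_rot: [[0.07, 0.998, 0.001], [0.998, -0.07, 0.001], [0.001, 0.001, -1.0]]
wrist_force: [4.0, 4.8, -1.7]
gripper_width: 0.0336
grasp_force: 60.4
```

Request:
{"api": "step_arm", "payload": {"rows": [0,0,0,0.4,0.3,3,0.4,0,0,0,0.4,0.3,5,0.4,0,0,0,0.4,0.3,7,0.4,0,0,0,0.4,0.3,7,0.4,0,0,0,0.4,0.3,7,0.4]}}

```text
t: 10.98
position: [0.6333, -0.0191, 0.1606]
ee_rot: [[0.07, 0.998, 0.0], [0.998, -0.07, 0.0], [0.0, 0.0, -1.0]]
wrist_force: [0.4, 5.4, 4.8]
gripper_width: 0.0337
grasp_force: 60.8
```

Request:
{"api": "step_arm", "payload": {"rows": [0,0,0,0.3,0,0.5,0.4,0,0,0.1,0.3,0,0.5,0.4,0,0,0.2,0.3,0,0.5,0.4,0,0,0.3,0.3,0,0.5,0.4,0,0,0.4,0.3,0,0.5,0.4,0,0,0.5,0.3,0,0.5,0.4,0,0,0.6,0.3,0,0.5,0.4,0,0,0.7,0.3,0,0.5,0.4,0,0,0.7,0.3,0,0.5,0.4]}}

```text
t: 12.1
position: [0.6338, -0.0188, 0.1606]
ee_rot: [[0.697, 0.717, 0.002], [0.717, -0.697, 0.0], [0.001, 0.001, -1.0]]
wrist_force: [3.6, 4.6, 7.7]
gripper_width: 0.0337
grasp_force: 61.1
```

```bash
python3 - <<'E'
from h import *
plan((.633,-.019,.1606,-3.8)); print(manip.read_state()['ft_torque'])
E
```

```text
y ang -44.2 pos [ 0.6338 -0.0188  0.1606] q6 0.701 w 0.033726749070033056
turn -0.705 shift [-0.7 -0.4 -0. ] dist 1.0
[ 0.92384776 -0.53900463 -0.03985683]
```

Request:
{"api": "step_arm", "payload": {"rows": [0,0,0.05,0,0,0,0.4,0,0,0.1,0,0,0,0.4,0,0,0.13,0,0,0,0.4,0,0,0.13,0,0,0,0.4]}}

```text
t: 12.6
position: [0.6338, -0.0188, 0.1606]
ee_rot: [[0.783, 0.621, 0.002], [0.621, -0.783, 0.0], [0.002, 0.001, -1.0]]
wrist_force: [4.1, 5.2, 7.6]
gripper_width: 0.0339
grasp_force: 61.0
```

```bash
python3 - <<'E'
from h import *
plan((.633,-.019,.1606,-3.8)); print(manip.read_state()['ft_torque'])
E
```

```text
y ang -51.58 pos [ 0.6338 -0.0188  0.1606] q6 0.83 w 0.033894652181196756
turn -0.834 shift [-0.8 -0.4 -0. ] dist 1.0
[ 0.92954899 -0.6190486   0.07373032]
```

Request:
{"api": "step_arm", "payload": {"rows": [0,0,0.05,0,0,0,0.4,0,0,0.1,0,0,0,0.4,0,0,0.1,0,0,0,0.4]}}

```text
t: 12.98
position: [0.6339, -0.0188, 0.1606]
ee_rot: [[0.842, 0.54, 0.002], [0.54, -0.842, 0.0], [0.002, 0.001, -1.0]]
wrist_force: [4.3, 5.1, 6.6]
gripper_width: 0.0333
grasp_force: 61.1
```

```bash
python3 - <<'E'
from h import *
plan((.633,-.019,.1606,-3.8)); print(manip.read_state()['ft_torque'])
E
```

```text
y ang -57.32 pos [ 0.6339 -0.0188  0.1606] q6 0.93 w 0.03334356682750274
turn -0.934 shift [-0.8 -0.3  0. ] dist 1.0
[ 0.95137338 -0.63006873  0.09514951]
```

Request:
{"api": "step_arm", "payload": {"rows": [0,0,0.05,0,0,0,0.4,0,0,0.1,0,0,0,0.4,0,0,0.1,0,0,0,0.4]}}

```text
t: 13.35
position: [0.6339, -0.0188, 0.1606]
ee_rot: [[0.891, 0.454, 0.002], [0.454, -0.891, 0.0], [0.002, 0.001, -1.0]]
wrist_force: [4.2, 5.5, 6.2]
gripper_width: 0.0335
grasp_force: 61.0
```

```bash
python3 - <<'E'
from h import *
plan((.633,-.019,.1606,-3.8)); print(manip.read_state()['ft_torque'])
E
```

```text
y ang -63.02 pos [ 0.6339 -0.0188  0.1606] q6 1.03 w 0.03349592638641904
turn -1.034 shift [-0.9 -0.3  0. ] dist 1.0
[ 0.82445385 -0.79560301  0.70216289]
```

```bash
python3 - <<'E'
from h import *
T=cap('top');S=cap('scene')
a=cv2.resize(T['frame'][215:290,330:430],(400,300)); b=cv2.resize(S['frame'][180:280,240:340],(400,400),interpolation=cv2.INTER_CUBIC)
o=np.zeros((400,800,3),np.uint8);o[:300,:400]=a;o[:,400:]=b
cv2.imwrite('pics/c5.png',o[:,:,::-1])
E
```

```text
(no output)
```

View pics/c5.png

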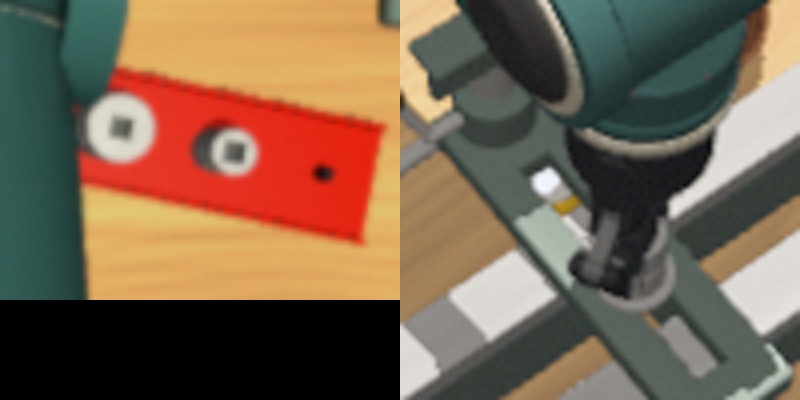

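The picture shows the 30 and 19 sockets still upright on their posts (crop 120,128 and 235,152). The right-hand post is empty, and the 24 socket sits down on the washer, still gripped (crop 640,280).

```bash
python3 -c "
from bench import job
print(job.close_job())"
```

```text
the job is handed in; nothing more can be done
None
```

The job is handed in, result not reported: the 24 mm socket, chosen by nut size in the pictures and the only one tried, is seated and still gripped on the tool-rest nut, turned clockwise until the wrist torque jumped from 0.1 to 0.7 N m (taken as tight); the 19 and 30 mm sockets never left their posts.

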